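# Shut the bedside safe and hold its locking dial at the third click

## Task

The spectacles case is already in the drawer of the small bedside safe: first push the drawer gently fully shut, leaving the dial on top alone. Then, with the fingertips, press the paddle of the spring-return dial down past its first two clicks to the third and last, without forcing it against its stop, and keep holding it there: finish while still pressing it, since it springs back if let go and the bolts move only while it is held. Leave the book, tumbler, alarm clock and lamp where they are.

Things in the scene. Friction and masses are not known exactly. Their poses are not given: they have to be found in the camera images.
- safe: Small grey steel drawer safe, fixed to the table, 220 wide (y) x 220 deep (x) x 110 high. Origin: middle of the lower edge of its front opening, on the table; x points into the safe (away from the drawer's front), y along the front to the left, z up. It is found at different places and yaws.
- drawer (a joint): The safe's drawer, m open: 0 = fully shut, slides out along the safe's -x, at most 0.12; found 0.05 to 0.10 open. Friction about 2 N, light damping, no spring: stays where left. Its front panel is 216 wide, 12 thick, from 8 to 106 above the table; shut, it covers the opening, its outer face 12 mm before the safe's origin.
- drawer_pull (a point): Centre of the pull on the drawer's front: a steel bar of 10 mm diameter, 100 long along the safe's y, its axis 18 mm before the front panel's outer face and 78 above the table. With the drawer shut this point is 30 mm before the safe's origin (safe x = -0.030). The drawer may be pushed by this bar or by the panel.
- dial_unit: Dial unit fixed on the safe's top, place and yaw there vary: base plate 60 x 80 x 6, grey post 22 x 50 (up to 90 above the safe's top) with the black dial on its front (-x) side. Origin: on the safe's top (110 above the table) under the dial's centre; x along the axle towards the post, which stands 16 to 38 behind the origin; y level, to the side where the paddle sticks out.
- dial_axle (a point): Centre of the dial, on its level axle (along the unit's x), 55 above the safe's top. The black disc is 57 in diameter over its ribs and 16 thick; on the side away from the paddle a small sprung roller in a grey bracket (out to 63 from the axle) makes the clicks.
- paddle (a point): Where to press: middle of the upper face of the dial's steel paddle, a flat tongue 28 (along the axle) x 34 (radial) x 8 thick, centred 75 from the axle. At rest it slopes up outwards 0.45 rad; it swings down in the vertical plane of the unit's y; at the third click it slopes 0.45 rad below level, its middle about 26 above the safe's top. Free space above and outside it.
- dial (a joint): Turn of the dial, rad: 0 = at rest (up), grows as the paddle is pressed. Clicks at 0.3, 0.6, 0.9; the third is the last, and the stop is close behind it at 1.0. A spring drives it back to 0 from anywhere, clicks included. Force at the paddle: 4 N at first; it sinks by 2 N up to each click, then jumps up by 3 N: 5 N after the first, 6.5 N after the second, 7.5 N from the third to the stop.
- case: Spectacles case of dark wood with a brass seam, 50 x 150 x 30, loose in the drawer, long side along the safe's y. Origin: centre of its underside.
- book: Bystander: blue hardback book, 130 x 190 x 26, lying beside the safe on its left (+y). Origin: centre of its underside.
- tumbler: Bystander: glass tumbler, 68 diameter, 95 high, standing beside the safe on its left near the front. Origin: centre of its underside.
- clock: Bystander: white alarm clock, 45 x 90 x 75, standing beside the safe on its right (-y). Origin: centre of its underside.
- lamp: Bystander: orange desk lamp, base 136 diameter, about 330 high, standing behind the clock on the right. Origin: centre of its underside.
There are look-alikes about, which are no part of the job. There is more than one size of the case; the one meant has the size given above.

How it is judged (in metres and radians):
On the way:
1. the drawer is fully shut while the dial is still at rest (value of joint drawer below 0.007 m and value of joint dial below 0.15 rad), for 0.2 s.
At the end, for the whole second after the job is handed in: The drawer is shut (within 7 mm) with the spectacles case in it, and the fingers keep pressing the dial (more than 3 N), still, at its third click (joint above 0.80 rad), through the last second (value of joint drawer below 0.007 m and value of joint dial above 0.8 rad and contact force between the fingers and dial above 3 N and velocity of joint dial between -0.15 and 0.15 rad/s and x of case in the frame of safe between 0.02 and 0.19 m and z of case in the frame of safe between 0.01 and 0.05 m); the arm keeps its last pose, push and grip.
It fails at once if the drawer is slammed (faster than 0.5 m/s) (velocity of joint drawer below -0.5 m/s).
It fails at once if the dial is forced (more than 45 N on it) (contact force between any of the fingers, the arm and dial above 45 N).
It fails at once if a bystander (book, tumbler, clock, lamp) is moved by more than 30 mm (distance of any of book, tumbler, clock, lamp from where it was at the start of the episode above 0.03 m).
It also fails if it takes over 43 s, if anything falls off the work surface, if the arm or the gripper's body presses on something with over 40 N, if the wrist force passes 120 N, or if a joint passes its speed limit or range.

## Robot

A 6-joint arm with a two-finger parallel gripper is mounted at the origin on the work surface. World frame = base frame: x ahead of the robot, y to its left, z up, the work surface at z = 0. Lengths are in mm, angles in rad, forces in N, time in s.
With the tool pointing down it reaches from about 375 to 975 mm from the base axis. Payload 3.8 kg.
Tool frame: the origin (TCP) lies at the very end of the fingers, on their centre line; the grasp point (between the pads) lies 19 mm behind it (arm.tcp_to_grasp is the z of the grasp point in the tool frame, in mm); z points along the fingers, y is the line along which they close (so a half turn about z gives the same grasp; the last joint's range is limited). The gripper opens to 85 mm and grips with 20 to 120 N. Pads are 22 mm wide; open, the fingers measure 114 mm over their backs; the gripper's body (76 mm by 85 mm) begins 54 mm behind the grasp point. The pads swing forward as they close: fully open they stand 13 mm farther back than shut.
Start: joints at [1.295, 0.264, 1.604, -0, 1.274, -0.037], TCP at [159.66, 655.84, 231.28] pointing down, gripper open.
Joint ranges: [-2.63, 2.63], [-0.94, 2.18], [0.31, 2.57], [-1.31, 4.45], [0, 2.66], [-2.55, 2.55]. Speed limits (rad/s): [2.57, 2.57, 3.14, 3.14, 3.14, 3.14].

## Interface

Orientations are given as a unit quaternion [x, y, z, w].
In Python, from plant import telemetry, vision, ticket, arm gives the robot as it stands. The module is installed in compiled form; this text tells all that it offers.
- The arm moves only by the shell command python3 -m handwheel 'ROWS' [FORCE]. ROWS is a JSON object of lists of equal length, an entry for each row: "fingers": the gripper command: -1 is fully open, 1 is shut, values between are in proportion; "linear": the shift along the tool's x, y, z in mm, a list of three; "rotation": the turn, a rotation vector about the tool's x, y, z in rad, a list of three. In form: {"fingers": [fingers, ...], "linear": [[tx, ty, tz], ...], "rotation": [[ax, ay, az], ...]}. A call has 1 to 20 rows; each row is the pose to reach, as a shift and turn from the pose commanded when the call began, along the tool's axes at that moment; what a row does not reach only later rows make up. A row lasts 1/12 s, in which the tool goes at most 41.7 mm and 7.16 degrees, less where a joint would pass 70% of its speed; a pose out of reach is approached as far as the arm can. A call with a gripper value outside its range is refused whole. The fingers move at their own pace and stop on an object; FORCE is the grip in N (left out, the last holds). Time passes only in rows, so rows that repeat a pose let the fingers close. It gives the time, the measured TCP pose, the force, the opening and the grip force at its end, in the units of the state.
- telemetry.get_state(): the state, without advancing time (a new reading comes with each control period).
- vision.snapshot(name): name is "side" or "top"; returns (picture, depth): 480x640x3 uint8, red, green, blue; 480x640 float32, mm along the optical axis (not along the pixel's ray), 0 where there is no reading.
- vision.camera_info(name): a dict with "intrinsics" (3x3 intrinsics, pixels), "dist" ([k1, k2, p1, p2, k3] as OpenCV has them; the pictures are not rectified), "camera_from_world" (4x4, takes a point from world to camera coordinates). Camera axes: x right, y down, z forward; pixel columns grow to the right and rows downward; lengths in mm; the calibration is good to about 2 mm. A picture is of the moment at which its call begins. camera_info takes no time and is no camera call.
- ticket.hand_in(): hands the job in; it is judged then, once.
The state is a dict: "time": time; "joint_positions": joint angles; "joint_vel": joint speeds; "joint_torque": joint torques, N m; "eef_pos": TCP position; "eef_rot": TCP orientation; "force": force on the tool from outside, world axes, zero at the start; "torque": the same for the moment, N m; "opening": opening from 0.0 (shut) to 1.0 (fully open); "gripper_force": force on a finger pad.
Only numpy, scipy, OpenCV 4.12 (cv2) and the standard library are available. Lean on these libraries where they do the work, as an engineer would, in place of code of your own. Each camera call takes 0.05 s, during which the arm holds its last target. There are 200 camera calls.

## Working session

There is one attempt and no reset: what is moved stays moved. The work goes in short steps, Python scripts to look and compute and a shell command to move; the robot and the scene stay as the last step left them, time stands still between calls to the robot, and variables do not carry over. Pictures are saved under pics/ and viewed, at most 10 in all, crops included, and the job is handed in when it is done.

```bash
mkdir -p pics; cat > h.py <<'E'
import numpy as np, cv2
from plant import telemetry, vision, ticket, arm
from scipy.spatial.transform import Rotation as R
def cloud(name):
    im,d=vision.snapshot(name); c=vision.camera_info(name)
    K=np.array(c["intrinsics"],float); T=np.linalg.inv(np.array(c["camera_from_world"],float))
    v,u=np.mgrid[0:480,0:640]
    p=cv2.undistortPoints(np.stack([u,v],-1).reshape(-1,1,2).astype(np.float64),K,np.array(c["dist"],float)).reshape(480,640,2)
    P=np.dstack([p,np.ones((480,640))])*d[...,None]
    W=P@T[:3,:3].T+T[:3,3]; W[d==0]=np.nan
    return im,d,W
def tool(dw):  # world vector -> tool axes
    return R.from_quat(telemetry.get_state()["eef_rot"]).inv().apply(dw)
E
python3 - <<'E'
from h import *
for n in("side","top"):
    im,d,W=cloud(n); cv2.imwrite(f"pics/{n}0.png",im[...,::-1]); np.savez(f"{n}0.npz",im=im,W=W)
s=telemetry.get_state();print(s)
E
```

```text
{'time': 0.1, 'joint_positions': array([ 1.29508665e+00,  2.64690045e-01,  1.60528007e+00, -3.50047991e-06,
        1.27373226e+00, -3.69054023e-02]), 'joint_vel': array([ 0.00047209, -0.00073359, -0.00428303,  0.00060506,  0.00119154,
        0.00015796]), 'joint_torque': array([ 2.39648172e-03, -5.16704750e+01, -3.68595672e+01, -4.90582568e-05,
        6.27026908e-03, -2.04034443e-06]), 'eef_pos': array([159.48304005, 655.17627884, 230.05528663]), 'eef_rot': array([ 1.19118046e-01,  9.92879539e-01, -1.04226007e-03, -1.62559284e-04]), 'force': array([ 0.67898473, -0.46796466,  0.42515283]), 'torque': array([-0.02240761, -0.00132258,  0.01976233]), 'gripper_force': 0.0, 'opening': 0.999469304570199}
```

View pics/side0.png

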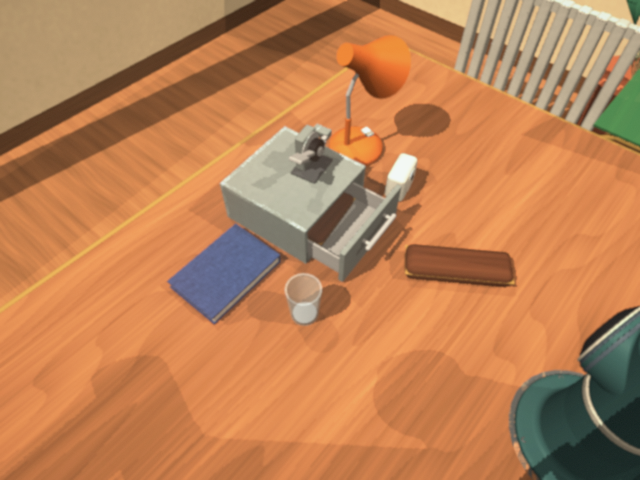

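View pics/top0.png

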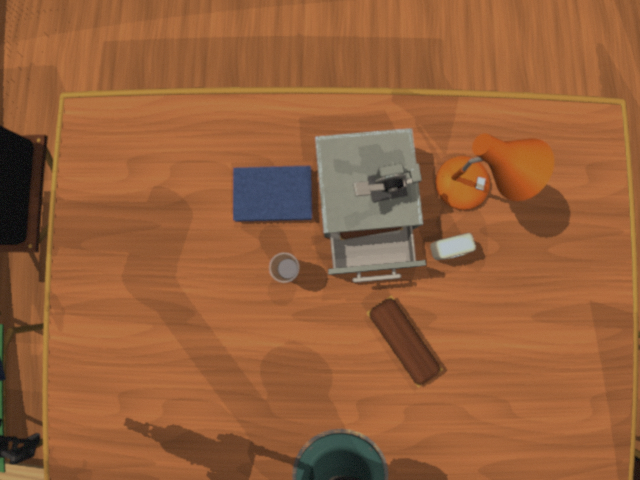

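The side view shows the open drawer (pull at about 380,232) and the dial at about (310,145). In the top view the safe top is at about (317–422, 130–235), the pull at (377,277) and the paddle at (362,188), pointing left (+y). A larger look-alike case lies in front of the drawer at (405,340). Next I'll measure these.

```bash
python3 - <<'E'
from h import *
z=np.load("top0.npz");W=z["W"];im=z["im"]
v,u=np.mgrid[0:480,0:640]
def box(a,b,c,d): return (u>=a)&(u<=c)&(v>=b)&(v<=d)
def rect(m,n):
    m=cv2.morphologyEx(m.astype(np.uint8),cv2.MORPH_OPEN,np.ones((2,2))).astype(bool)
    p=W[m]; 
    r=cv2.minAreaRect(p[:,:2].astype(np.float32)); print(n,len(p),"c",np.round(r[0],1),"size",np.round(r[1],1),"ang",round(r[2],2),"z",np.round(np.nanmedian(p[:,2]),1)); return p
Z=W[...,2]
rect(box(300,115,440,240)&(abs(Z-110)<6),"safetop")
rect(box(320,255,440,275)&(Z>98)&(Z<112),"panel top")
rect(box(340,268,410,290)&(Z>70)&(Z<92),"pull")
rect(box(340,170,420,210)&(Z>188)&(Z<210),"post top")
for r in (180,184,188,192,196):
    print(r,[tuple(np.round(W[r,c]).astype(int)) for c in range(348,418,4)])
rect(box(360,290,450,390)&(Z>15),"decoy"); rect(box(265,250,302,285)&(Z>60),"tumbler");rect(box(425,225,480,262)&(Z>50),"clock")
rect(box(425,115,570,220)&(Z>40),"lamp")
print(np.nanmax(Z[115:240,480:560]))
S=np.load("side0.npz");Ws=S["W"]
print("side pull")
m=(u>355)&(u<400)&(v>205)&(v<255)&(Ws[...,2]>70)&(Ws[...,2]<92)
p=Ws[m];print(len(p),np.round(p[::8]).astype(int).tolist())
for n,I in(("top",im[150:240,310:440]),("side",S["im"][110:200,260:390])):
    cv2.imwrite(f"pics/{n}crop.png",cv2.resize(I,None,fx=6,fy=6,interpolation=cv2.INTER_CUBIC)[...,::-1])
E
```

```text
safetop 7936 c [716.2 -65.1] size [236.5 254.1] ang 8.53 z 110.2
panel top 534 c [505.8 -87.1] size [ 11.7 238.1] ang 5.87 z 105.4
pull 242 c [487.7 -82.5] size [ 24.7 120.8] ang 5.66 z 81.5
post top 417 c [675.5 -77.5] size [ 29.8 130. ] ang 23.24 z 198.3
180 [(np.int64(699), np.int64(-7), np.int64(108)), (np.int64(699), np.int64(-16), np.int64(110)), (np.int64(698), np.int64(-25), np.int64(112)), (np.int64(699), np.int64(-34), np.int64(109)), (np.int64(699), np.int64(-43), np.int64(110)), (np.int64(697), np.int64(-51), np.int64(117)), (np.int64(697), np.int64(-60), np.int64(118)), (np.int64(683), np.int64(-62), np.int64(178)), (np.int64(685), np.int64(-71), np.int64(173)), (np.int64(686), np.int64(-80), np.int64(166)), (np.int64(681), np.int64(-85), np.int64(189)), (np.int64(681), np.int64(-94), np.int64(188)), (np.int64(682), np.int64(-102), np.int64(187)), (np.int64(683), np.int64(-111), np.int64(180)), (np.int64(686), np.int64(-122), np.int64(170)), (np.int64(686), np.int64(-130), np.int64(169)), (np.int64(686), np.int64(-138), np.int64(170)), (np.int64(685), np.int64(-146), np.
[... 3969 characters left out ...]
 -116, 77], [486, -105, 81], [503, -95, 74], [501, -81, 84], [480, -104, 81], [483, -94, 84], [502, -87, 72], [501, -74, 82], [480, -95, 79], [485, -87, 80], [501, -76, 73], [499, -57, 90], [480, -83, 81], [483, -77, 82], [500, -68, 72], [498, -46, 92], [481, -72, 81], [483, -63, 85], [498, -47, 85], [479, -68, 80], [481, -62, 82], [498, -51, 74], [497, -36, 86], [477, -56, 84], [480, -50, 85], [496, -40, 77], [495, -24, 90], [478, -47, 83], [493, -32, 81], [475, -48, 80], [491, -32, 80], [476, -41, 84], [491, -29, 79], [478, -38, 82], [490, -28, 78], [477, -37, 81], [486, -30, 76], [474, -40, 77], [477, -30, 81], [482, -24, 79], [494, -11, 78], [494, -8, 79], [494, -12, 70], [474, -20, 78]]
```

View pics/topcrop.png

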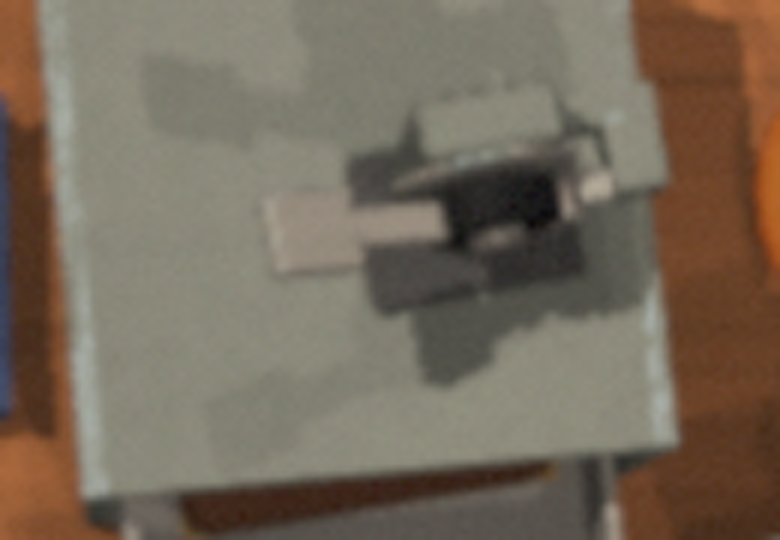

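View pics/sidecrop.png

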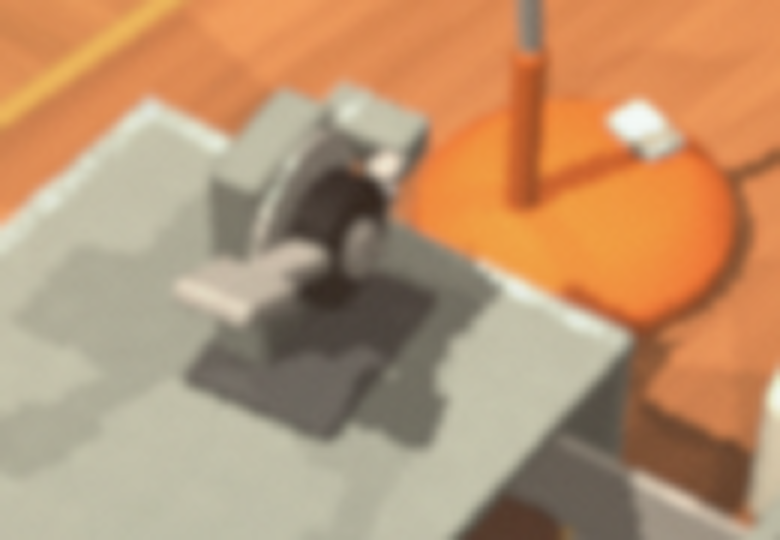

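The top crop shows the paddle's flat tongue at crop (265–360, 190–270), i.e. image u 354–370, v 182–195. The safe's front edge runs from crop (90,498) to (672,443). The side crop shows the paddle up, at rest. I'll turn these pixels into positions and work out the moves.

```bash
cat >> h.py <<'E'
def ray(name,uv,z):
    c=vision.camera_info(name);K=np.array(c["intrinsics"],float);T=np.linalg.inv(np.array(c["camera_from_world"],float))
    p=cv2.undistortPoints(np.array(uv,float).reshape(-1,1,2),K,np.array(c["dist"],float)).reshape(-1,2)
    D=np.c_[p,np.ones(len(p))]@T[:3,:3].T; o=T[:3,3]; return o+D*((z-o[2])/D[:,2])[:,None]
def go(*pts):
    s=telemetry.get_state()
    for p in pts: print(p,"->",np.round(tool(np.array(p)-s["eef_pos"]),1))
E
python3 - <<'E'
from h import *
t=lambda a:[(310+x/6,150+y/6) for x,y in a]
print("front edge",ray("top",t([(90,498),(672,443)]),110).round(1))
print("back edge",ray("top",[(316,137),(411,129.5)],110).round(1))
print("paddle corners outer",ray("top",t([(265,198),(278,272)]),209).round(1))
print("paddle inner",ray("top",t([(355,190),(365,266)]),193).round(1))
print("post top",ray("top",t([(418,100),(552,85),(560,132),(424,150)]),200).round(1))
print("base plate",ray("top",t([(375,312),(580,272)]),116).round(1))
go([330,350,230],[435,-87,230],[435,-87,62])
W=np.load("top0.npz")["W"]
v,u=np.mgrid[0:480,0:640]
Z=W[...,2];m=(u>340)&(u<410)&(v>268)&(v<290)&(Z>76)&(Z<92);print(np.nanmean(W[m],0),np.percentile(W[m],[3,97],axis=0))
E
```

```text
front edge [[ 579.1   43.   110. ]
 [ 601.8 -171.5  110. ]]
back edge [[ 796.9   65.6  110. ]
 [ 817.3 -149.6  110. ]]
paddle corners outer [[669.5 -14.7 209. ]
 [644.5 -19.1 209. ]]
paddle inner [[676.2 -46.2 193. ]
 [650.  -49.6 193. ]]
post top [[ 706.   -67.   200. ]
 [ 711.8 -112.5  200. ]
 [ 695.6 -115.1  200. ]
 [ 688.7  -68.9  200. ]]
base plate [[ 648.2  -61.   116. ]
 [ 664.1 -136.7  116. ]]
[330, 350, 230] -> [-237.9 -256.2    0.6]
[435, -87, 230] -> [-443.3 -655.9    1.4]
[435, -87, 62] -> [-443.3 -655.6  169.4]
[484.44542554 -73.30339014  81.99017157] [[ 474.533911   -122.14345679   77.87727837]
 [ 497.83779472  -24.04429968   85.61500601]]
```

```bash
python3 -m handwheel '{"fingers":[1,1,1,1,1,1,1,1,1,1,1,1,1,1,1,1,1,1,1,1],"linear":[[-238,-256,0],[-238,-256,0],[-238,-256,0],[-238,-256,0],[-238,-256,0],[-238,-256,0],[-238,-256,0],[-238,-256,0],[-238,-256,0],[-442,-650,0],[-442,-650,0],[-442,-650,0],[-442,-650,0],[-442,-650,0],[-442,-650,0],[-442,-650,0],[-442,-650,0],[-442,-650,0],[-442,-650,0],[-442,-650,0]],"rotation":[[0,0,-0.344],[0,0,-0.344],[0,0,-0.344],[0,0,-0.344],[0,0,-0.344],[0,0,-0.344],[0,0,-0.344],[0,0,-0.344],[0,0,-0.344],[0,0,-0.344],[0,0,-0.344],[0,0,-0.344],[0,0,-0.344],[0,0,-0.344],[0,0,-0.344],[0,0,-0.344],[0,0,-0.344],[0,0,-0.344],[0,0,-0.344],[0,0,-0.344]]}' 40
python3 -c "
from h import *
go([435,-81,62],[465,-78,62],[544,-70,62])
print(R.from_quat(telemetry.get_state()['eef_rot']).as_matrix().round(3))"
```

```text
time: 1.77
eef_pos: [435.4, -83.7, 231.2]
eef_rot: [-0.052, 0.999, -0.001, 0.0]
force: [-0.2, 0.0, -0.2]
opening: 0.001
gripper_force: 0.0
[435, -81, 62] -> [1.000e-01 2.900e+00 1.692e+02]
[465, -78, 62] -> [-30.    2.8 169.2]
[544, -70, 62] -> [-109.5    2.6  169.2]
[[-0.995 -0.103  0.   ]
 [-0.103  0.995 -0.001]
 [-0.    -0.001 -1.   ]]
```

```bash
python3 -m handwheel '{"fingers":[1,1,1,1,1,1,1,1,1,1,1,1,1,1,1,1],"linear":[[0,3,40],[0,3,80],[0,3,120],[0,3,160],[0,3,168],[0,3,168],[-12,3,168],[-24,3,168],[-34,3,168],[-44,3,168],[-54,3,168],[-64,3,168],[-74,3,168],[-84,3,168],[-94,3,168],[-100,3,168]],"rotation":[[0,0,0],[0,0,0],[0,0,0],[0,0,0],[0,0,0],[0,0,0],[0,0,0],[0,0,0],[0,0,0],[0,0,0],[0,0,0],[0,0,0],[0,0,0],[0,0,0],[0,0,0],[0,0,0]]}'
```

```text
time: 3.1
eef_pos: [536.1, -66.6, 63.3]
eef_rot: [-0.053, 0.999, 0.0, 0.0]
force: [-1.7, -1.3, 1.7]
opening: -0.0
gripper_force: 1.2
```

```bash
python3 -m handwheel '{"fingers":[1,1,1,1,1],"linear":[[-3,0,0],[-6,0,0],[-9,0,0],[-9,0,0],[-9,0,0]],"rotation":[[0,0,0],[0,0,0],[0,0,0],[0,0,0],[0,0,0]]}'
```

```text
time: 3.52
eef_pos: [543.7, -65.8, 63.2]
eef_rot: [-0.053, 0.999, 0.0, 0.0]
force: [-0.3, -0.2, -0.4]
opening: 0.002
gripper_force: 0.0
```

```bash
python3 -m handwheel '{"fingers":[1,1,1,1],"linear":[[-2,0,0],[-4,0,0],[-4,0,0],[-4,0,0]],"rotation":[[0,0,0],[0,0,0],[0,0,0],[0,0,0]]}'; python3 -m handwheel '{"fingers":[1,1,1,1],"linear":[[-2,0,0],[-4,0,0],[-4,0,0],[-4,0,0]],"rotation":[[0,0,0],[0,0,0],[0,0,0],[0,0,0]]}'
```

```text
time: 3.85
eef_pos: [543.9, -65.7, 62.9]
eef_rot: [-0.053, 0.999, 0.0, -0.004]
force: [-11.0, -2.0, 8.1]
opening: -0.002
gripper_force: 5.4
time: 4.18
eef_pos: [544.0, -65.6, 62.9]
eef_rot: [-0.053, 0.999, 0.0, -0.008]
force: [-21.8, -3.6, 17.7]
opening: -0.0
gripper_force: 11.2
```

```bash
python3 -m handwheel '{"fingers":[1,1,1,1,1,1,1,1,1,1,1],"linear":[[10,0,0],[35,0,0],[50,0,0],[50,0,-40],[50,0,-80],[50,0,-120],[50,0,-160],[50,0,-200],[50,0,-210],[50,0,-210],[50,0,-210]],"rotation":[[0,0,0],[0,0,0],[0,0,0],[0,0,0],[0,0,0],[0,0,0],[0,0,0],[0,0,0],[0,0,0],[0,0,0],[0,0,0]]}'
python3 - <<'E'
from h import *
a,d,W=cloud("top"); b,_,_=cloud("side"); np.savez("top1.npz",im=a,W=W)
cv2.imwrite("pics/both1.png",np.hstack([cv2.resize(a[120:300,300:440],None,fx=2.8,fy=2.8),cv2.resize(b[100:280,220:360],None,fx=2.8,fy=2.8)])[...,::-1])
go([659,-25.6,275],[659,-25.6,215])
E
```

```text
time: 5.1
eef_pos: [502.1, -70.2, 273.8]
eef_rot: [-0.053, 0.999, -0.0, 0.001]
force: [0.3, -0.1, -0.6]
opening: -0.001
gripper_force: 0.0
[659, -25.6, 275] -> [-162.3   27.5   -4.6]
[659, -25.6, 215] -> [-162.5   27.4   55.4]
```

View pics/both1.png

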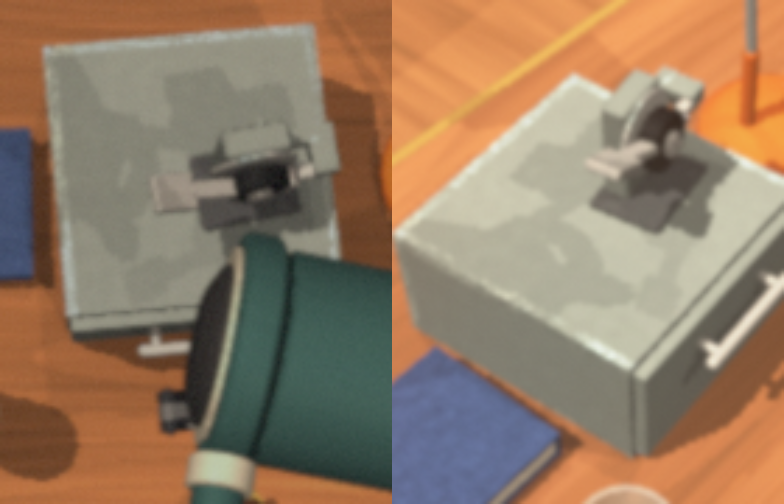

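The pictures show the drawer flush with the safe front, with the dial still at rest and the paddle up. Next I move above the paddle.

```bash
python3 -m handwheel '{"fingers":[1,1,1,1,1,1,1,1,1,1],"linear":[[-40,7,0],[-80,14,0],[-120,21,0],[-162,27,0],[-162,27,0],[-162,27,20],[-162,27,40],[-162,27,50],[-162,27,50],[-162,27,50]],"rotation":[[0,0,-0.06],[0,0,-0.06],[0,0,-0.06],[0,0,-0.06],[0,0,-0.06],[0,0,-0.06],[0,0,-0.06],[0,0,-0.06],[0,0,-0.06],[0,0,-0.06]]}'
python3 - <<'E'
from h import *
b,_,_=cloud("side")
cv2.imwrite("pics/s2.png",cv2.resize(b[90:200,240:370],None,fx=5,fy=5)[...,::-1])
go([659,-25.6,210])
E
```

```text
time: 6.03
eef_pos: [658.4, -26.4, 220.9]
eef_rot: [-0.082, 0.997, 0.0, -0.002]
force: [-0.8, -0.6, 0.9]
opening: -0.004
gripper_force: 0.0
[659, -25.6, 210] -> [ 0.3  0.9 12.8]
```

View pics/s2.png

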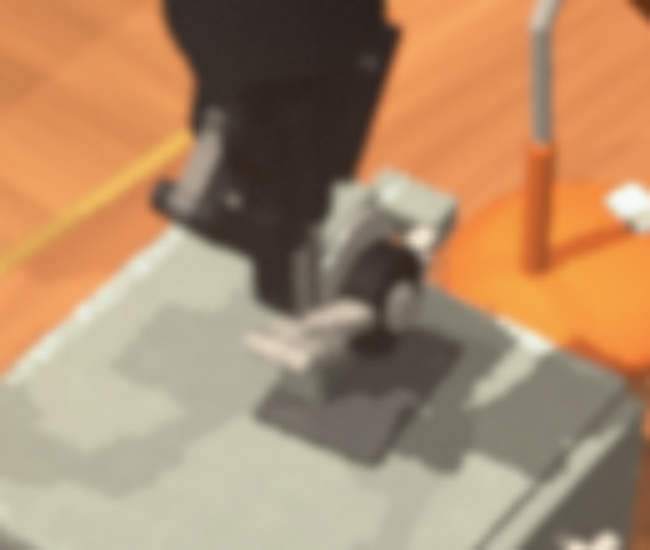

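The fingertips hang at crop (280,290), directly over the paddle at (285,340). I'll start pressing in small steps.

```bash
python3 -m handwheel '{"fingers":[1,1,1,1,1,1,1],"linear":[[0,0,4],[0,0,8],[0,0,12],[0,0,16],[0,0,20],[0,0,24],[0,0,24]],"rotation":[[0,0,0],[0,0,0],[0,0,0],[0,0,0],[0,0,0],[0,0,0],[0,0,0]]}';  python3 -m handwheel '{"fingers":[1,1,1,1,1,1,1],"linear":[[0,0,4],[0,0,8],[0,0,12],[0,0,16],[0,0,20],[0,0,24],[0,0,24]],"rotation":[[0,0,0],[0,0,0],[0,0,0],[0,0,0],[0,0,0],[0,0,0],[0,0,0]]}'; python3 -m handwheel '{"fingers":[1,1,1,1,1],"linear":[[0,0,4],[0,0,8],[0,0,12],[0,0,12],[0,0,12]],"rotation":[[0,0,0],[0,0,0],[0,0,0],[0,0,0],[0,0,0]]}'
```

```text
time: 6.67
eef_pos: [660.8, -26.1, 200.4]
eef_rot: [-0.083, 0.997, 0.0, 0.001]
force: [1.0, 0.9, 5.4]
opening: 0.002
gripper_force: 1.9
time: 7.25
eef_pos: [660.2, -25.7, 175.1]
eef_rot: [-0.082, 0.997, 0.001, 0.0]
force: [0.3, 2.6, 3.9]
opening: -0.0
gripper_force: 2.0
time: 7.67
eef_pos: [659.8, -26.2, 162.7]
eef_rot: [-0.083, 0.997, 0.0, -0.0]
force: [0.9, 1.3, 2.1]
opening: -0.002
gripper_force: 1.1
```

```bash
python3 -m handwheel '{"fingers":[1,1,1,1,1],"linear":[[0,0,4],[0,0,8],[0,0,12],[0,0,14],[0,0,14]],"rotation":[[0,0,0],[0,0,0],[0,0,0],[0,0,0],[0,0,0]]}';for i in 1 2; do python3 -m handwheel '{"fingers":[1,1,1],"linear":[[0,0,2],[0,0,2],[0,0,2]],"rotation":[[0,0,0],[0,0,0],[0,0,0]]}';done; python3 - <<'E'
from h import *
b,_,W=cloud("side")
cv2.imwrite("pics/s3.png",cv2.resize(b[90:200,240:370],None,fx=5,fy=5)[...,::-1])
f=[]
for i in range(10):
    vision.snapshot("top"); f.append(telemetry.get_state()["force"])
print(np.mean(f,0),np.std(f,0),telemetry.get_state()["eef_pos"])
E
```

```text
time: 8.08
eef_pos: [660.4, -27.7, 149.7]
eef_rot: [-0.083, 0.997, -0.001, 0.0]
force: [-0.1, -0.6, 6.9]
opening: -0.001
gripper_force: 3.0
time: 8.33
eef_pos: [660.4, -28.0, 147.9]
eef_rot: [-0.083, 0.997, -0.001, 0.0]
force: [-0.6, -2.1, 4.7]
opening: -0.003
gripper_force: 2.5
time: 8.58
eef_pos: [660.5, -28.1, 146.0]
eef_rot: [-0.082, 0.997, -0.001, 0.001]
force: [-0.5, -0.7, 5.6]
opening: 0.001
gripper_force: 2.4
[ 0.14507512 -2.04488011  5.46053242] [0.48259751 0.25344533 0.33312868] [660.53191577 -28.07580224 145.96898481]
```

View pics/s3.png

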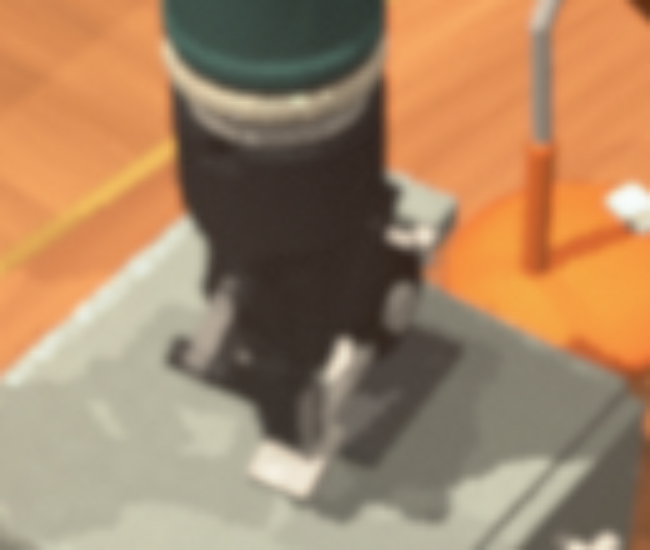

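The paddle is well down, at crop (285,470), with the fingertips on it. The force of about 5.5 N fits just before the third click, so I'll go on in 1.5 mm steps until the jump.

```bash
cat > f.py <<'E'
from h import *
f=[]
for i in range(6):
    vision.snapshot("top"); f.append(telemetry.get_state()["force"])
print(np.mean(f,0).round(2),telemetry.get_state()["eef_pos"].round(1))
E
for i in 1 2 3; do python3 -m handwheel '{"fingers":[1,1,1],"linear":[[0,0,1.5],[0,0,1.5],[0,0,1.5]],"rotation":[[0,0,0],[0,0,0],[0,0,0]]}' >/dev/null; python3 f.py;done
```

```text
[ 0.51 -1.85  5.7 ] [660.6 -28.  144.5]
[ 0.21 -1.59  5.56] [660.7 -27.9 143. ]
[ 0.57 -1.4   5.22] [660.7 -27.8 141.5]
```

```bash
for i in 1 2; do python3 -m handwheel '{"fingers":[1,1,1],"linear":[[0,0,1.5],[0,0,1.5],[0,0,1.5]],"rotation":[[0,0,0],[0,0,0],[0,0,0]]}' >/dev/null; python3 f.py;done
```

```text
[ 0.33 -0.95  5.42] [660.7 -27.7 140. ]
[ 0.14 -0.75  6.84] [660.8 -27.8 138.9]
```

```bash
for i in 1 2; do python3 -m handwheel '{"fingers":[1,1,1],"linear":[[0,0,1],[0,0,1],[0,0,1]],"rotation":[[0,0,0],[0,0,0],[0,0,0]]}' >/dev/null; python3 f.py;done
```

```text
[-0.69 -1.33  8.69] [660.9 -27.9 138.4]
[-1.58 -1.6  10.66] [661.  -28.  137.9]
```

```bash
python3 - <<'E'
from h import *
im,_,W=cloud("side")
a=np.array([661+10,-97.6]); e=np.array([-.165,.986])
# paddle: bright pixels in crop (250-325,440-498) -> pixels
v,u=np.mgrid[0:480,0:640]
m=(u>286)&(u<306)&(v>172)&(v<194)&(im.min(2)>185)
P=W[m]; y=(P[:,:2]-[671,-97.6])@e
print(m.sum());
for lo in range(70,100,4):
    k=(y>=lo)&(y<lo+4)
    if k.any(): print(lo,k.sum(),np.round(np.median(P[k,2])-110,1))
c=np.polyfit(y,P[:,2],1);print("slope",np.arctan(c[0]))
cv2.imwrite("pics/s4.png",cv2.resize(im[150:210,265:345],None,fx=8,fy=8)[...,::-1])
E
```

```text
63
74 19 20.9
78 28 19.5
82 16 18.2
slope -0.32373141682340467
```

View pics/s4.png

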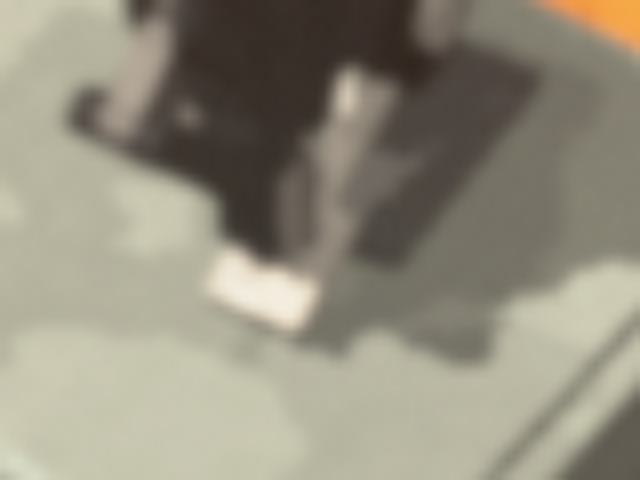

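The pressed paddle shows at crop (210–320, 250–330). Its upper face lies about 19.5 mm above the safe top at 80 mm from the axle, which gives about 0.91 rad. With the force jump to about 10 N, it is at the third click, so I'm handing in.

```bash
python3 -c "
from h import *
s=telemetry.get_state();print(s['time'],s['force']);print(ticket.hand_in())"
```

```text
13.0333 [-1.52249164 -1.88674951 11.16562746]
the job is handed in; nothing more can be done
None
```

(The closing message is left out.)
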